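# Fish a padlock out from between marble slabs with a telescopic hook

## Task

A padlock has fallen into one of the two narrow gaps between the marble slabs on the table. Take the telescopic hook from its stand, feel your way down to the padlock with it, gently so that neither the polished marble nor the lock is pressed hard, catch it by its shackle and lift it out without putting fingers on it; set it down gently in the lot tray and hang the hook back in its stand.

Things in the scene. Friction and masses are not known exactly. Their poses are not given: they have to be found in the camera images.
- slab_rack: Fixed rack, base 212 x 134 x 12 mm. Three marble slabs stand on it on edge along x, 18 mm thick, 190-200 long, tops 97-104 mm above the table. Two gaps along x, centred at y = +23 and -23 mm, 28 mm wide, open above, floor at z = 12; spacers close them beyond x = +-79 mm. Origin: centre of the underside, z up. Hook or lock pressed on it beyond 25 N counts as hard.
- packing: Loose flat piece of wood, 44 x 18 x 12 mm, lying in the gap where the padlock is not; it may stay there. Origin: centre of its underside.
- padlock: Brass padlock, 180-320 g, standing in a gap, shackle up, parallel to the gap, within 2 mm of its middle. Body 38 (x) x 19 (y) x 32 mm high, flat top. Shackle: 6 mm steel bar arched in the x-z plane at y = 0; opening 20 mm wide, 18 mm high above the body's top; crown's top 56 mm above the origin (centre of the body's underside). Hook pressed on it beyond 25 N counts as hard.
- padlock_mid (a point): Middle of the padlock's brass body, 16 mm above its origin along its z axis.
- hook: Telescopic hook, upright in its stand, 120 g. Origin: centre of the underside of its steel collar (34 mm wide, 5 thick), z up. Below: 10 mm tube to z = -45 mm, then a 5 mm rod, tight (slides above 45 N), drawn out to an unmeasured length: the axis of its bent foot lies 80 to 116 mm below the origin. Foot: 5 mm bar along +x, ends 18 mm from the rod's axis, tip turned up 7 mm.
- hook_grip (a point): Middle of the hook's black handle, 40 mm above its origin. The handle is 28 mm (hook's x) by 20 mm (hook's y), 70 mm tall, from 5 to 75 mm above the origin.
- hook_stand: Fixed stand: wooden foot 96 x 84 mm, steel back plate at x = +36 mm, and on top a level steel shelf 4 mm thick, 66 mm wide (y), x = -29 to +38 mm, top 135 mm above the table. A slot 14 mm wide along y = 0, open to -x, ends at x = +10 mm; the hook hangs in it at x = 0, collar on the shelf, foot pointing to the stand's +x. Origin: centre of the underside, z up.
- stand_seat (a point): Point on the shelf's top, 135 mm above the stand's origin, where the hook's origin lies when it hangs in place.
- lot_tray: Fixed open wooden tray 120 (x) x 100 mm (y), 26 mm high, walls and floor 7 mm thick. Origin: centre of the underside, z up.

How it is judged:
On the way:
1. the padlock hangs on the hook, lifted clear above the slabs (height (world z) of padlock_mid above 0.115 m and contact force between hook and padlock above 0.5 N), for 0.2 s.
At the end, for the whole second after the job is handed in: The padlock lies or stands at rest inside the lot tray (middle of its body over the tray's floor and less than 35 mm above the tray's underside), and the hook hangs at rest in its stand, upright within 0.15 rad, its origin within 12 mm of the seat (x of padlock_mid in the frame of lot_tray between -0.05 and 0.05 m and y of padlock_mid in the frame of lot_tray between -0.04 and 0.04 m and z of padlock_mid in the frame of lot_tray below 0.035 m and linear speed of each of padlock, hook below 0.03 m/s and horizontal distance between hook and stand_seat below 0.012 m and distance between hook and stand_seat below 0.014 m and angle between hook's own z axis and vertical below 0.15 rad); the robot touches nothing.
It fails at once if the hook is pressed on the marble or its rack with more than 25 N (contact force between hook and slab_rack above 25 N).
It fails at once if the hook is pressed on the padlock with more than 25 N (contact force between hook and padlock above 25 N).
It fails at once if the padlock is pressed on the marble or its rack with more than 25 N (contact force between padlock and slab_rack above 25 N).
It fails at once if the fingers touch the padlock (contact force between the fingers and padlock above 0.3 N).
It fails at once if the padlock is dropped into the tray (faster than 0.7 m/s at the tray) (horizontal distance between padlock_mid and lot_tray below 0.09 m and height (world z) of padlock_mid below 0.06 m and linear speed of padlock above 0.7 m/s).
It also fails if it takes over 72 s, if anything falls off the work surface, if the arm or the gripper's body presses on something with over 40 N, if the wrist force passes 120 N, or if a joint passes its speed limit or range.

## Robot

A 6-joint arm with a two-finger parallel gripper is mounted at the origin on a cart in front of the work surface, level with it; the furniture and walls round the work are solid. World frame = base frame: x ahead of the robot, y to its left, z up, the work surface at z = 0. Lengths are in m, angles in rad, forces in N, time in s.
With the tool pointing down it reaches from about 0.35 to 0.775 m from the base axis. Payload 5.5 kg.
Tool frame: the origin (TCP) lies at the very end of the fingers, on their centre line; the grasp point (between the pads) lies 19 mm behind it; z points along the fingers, y is the line along which they close (so a half turn about z gives the same grasp; the last joint's range is limited). The gripper opens to 85 mm and grips with 20 to 120 N. Pads are 22 mm wide; open, the fingers measure 114 mm over their backs; the gripper's body (76 mm by 85 mm) begins 54 mm behind the grasp point. The pads swing forward as they close: fully open they stand 13 mm farther back than shut.
Start: joints at [-1.297, 0.313, 0.046, 1.304, 0, 1.431], TCP at [0.231, -0.527, 0.195] pointing down, gripper open.
Joint ranges: [-2.76, 2.76], [-0.86, 1.69], [-1.03, 1.26], [-2.2, 2.34], [-1.47, 1.5], [-3.14, 3.14]. Speed limits (rad/s): [2.57, 2.57, 3.14, 3.14, 3.14, 3.14].

## Interface

Orientations are given as a unit quaternion [w, x, y, z].
In Python, from workcell import env, viewer, nets gives the robot as it stands. The module is installed in compiled form; this text tells all that it offers.
- The arm moves only by the shell command python3 -m creep 'ROWS' [OPENING] [FORCE]. ROWS is 1 to 8 rows, one to a line, with the numbers parted by commas; each row has 6 numbers: dx, dy, dz in m, then a rotation vector rx, ry, rz in rad; each row is the pose to reach, as a shift and turn from the pose commanded when the command began, along the tool's axes at that moment; what a row does not reach only later rows make up. A row lasts 1/8 s, in which the tool goes at most 0.0625 m and 0.188 rad, less where a joint would pass 70% of its speed; a pose out of reach is approached as far as the arm can. OPENING is the finger opening in m, set as the command begins (- or left out keeps the last). The fingers move at their own pace and stop on an object; FORCE is the grip in N (left out, the last holds). Time passes only in rows, so rows that do not move let the fingers close. It prints the time, the measured TCP pose, the force, the opening and the grip force at its end. Input that does not fit is refused with a message, and nothing moves.
- env.get_state(): the state, without advancing time (a new reading comes with each control period).
- viewer.read_camera(name): name is "side" or "top"; returns a dict with "image" (480x640x3 uint8, red, green, blue), "K" (3x3 intrinsics, pixels), "R" (3x3) and "t" (3): a world point X has camera coordinates R X + t. Camera axes: x right, y down, z forward; pixel columns grow to the right and rows downward; lengths in m; the calibration is good to about 2 mm. A picture is of the moment at which its call begins. There is no depth.
- env.hand_in(): hands the job in; it is judged then, once.
Trained networks look in a picture, given as the dict that the camera call returned (one of the last four; its "shot" number tells which), for a name from the list of things; names that differ only in an ending like _2 or _b are one class to them, and where a whole thing is asked for, a point or a joint stands for the part that bears it (a point fixed in the world has none). Each returns a list of dicts, best first, with "confidence" (0 to 1); they miss things now and then, are a little off and sometimes report something else, mostly with a low value. They report only what shows in the picture. A call takes as long as a camera call.
- nets.outline_of(label, picture): "region" (480x640 bool, what is visible of it) and "box" ([left, top, right, bottom] in pixels, round what is visible of it).
The state is a dict: "clock": time; "joint_pos": joint angles; "qvel": joint speeds; "tau": joint torques, N m; "tcp_pos": TCP position; "orientation": TCP orientation; "wrist_force": force on the tool from outside, world axes, zero at the start; "ft_torque": the same for the moment, N m; "finger_gap": finger opening in m; "grip_force": force on a finger pad.
Only numpy, scipy, OpenCV 4.12 (cv2) and the standard library are available. Lean on these libraries where they do the work, as an engineer would, in place of code of your own. Each camera call takes 0.05 s, during which the arm holds its last target. There are 200 camera calls.

## Working session

There is one attempt and no reset: what is moved stays moved. The work goes in short steps, Python scripts to look and compute and a shell command to move; the robot and the scene stay as the last step left them, time stands still between calls to the robot, and variables do not carry over. Pictures are saved under pics/ and viewed, at most 10 in all, crops included, and the job is handed in when it is done.

```bash
mkdir -p pics
python3 - <<'E'
from workcell import env,viewer,nets
import cv2,numpy as np
s=env.get_state();print({k:np.round(v,3).tolist() for k,v in s.items()})
for n in("side","top"):
    p=viewer.read_camera(n);print(n,p["K"].round(1).tolist(),p["R"].round(4).tolist(),p["t"].round(4).tolist())
    im=p["image"][:,:,::-1].copy();cv2.imwrite(f"pics/{n}0.png",im)
    np.savez(n+"0.npz",**{k:p[k] for k in("image","K","R","t")})
    for l in("slab_rack","packing","padlock","hook","hook_stand","lot_tray"):
        for d in nets.outline_of(l,p)[:2]:
            r=d["region"];v,u=np.nonzero(r);print(l,round(d["confidence"],2),d["box"],u.mean().round(1),v.mean().round(1),r.sum())
E
```

```text
{'clock': 0.0, 'joint_pos': [-1.297, 0.314, 0.045, 1.304, 0.0, 1.431], 'qvel': [0.001, 0.002, -0.0, 0.001, 0.001, -0.001], 'tau': [0.0, -48.062, 29.854, 0.019, -0.0, -0.0], 'tcp_pos': [0.231, -0.526, 0.194], 'orientation': [-0.001, 0.979, 0.205, -0.0], 'wrist_force': [-0.188, -1.123, 0.559], 'ft_torque': [-0.015, -0.048, 0.014], 'grip_force': 0.0, 'finger_gap': 0.085}
side [[615.3, 0.0, 318.2], [0.0, 615.3, 256.0], [0.0, 0.0, 1.0]] [[0.9997, -0.021, -0.014], [-0.0225, -0.495, -0.8686], [0.0113, 0.8687, -0.4953]] [-0.5723, 0.1711, 1.275]
slab_rack 0.71 [277.8, 244.5, 378.2, 317.5] 325.6 279.2 5638
padlock 0.74 [312.4, 172.8, 327.4, 237.7] 320.6 191.0 407
hook 0.7 [313.4, 172.9, 324.4, 241.2] 320.4 196.6 514
hook_stand 0.86 [302.8, 197.4, 339.4, 252.4] 325.5 227.8 705
lot_tray 0.81 [262.5, 343.5, 315.1, 371.2] 289.2 357.1 498
top [[476.1, 0.0, 323.2], [0.0, 476.1, 238.9], [0.0, 0.0, 1.0]] [[-0.1009, -0.9949, 0.0018], [-0.971, 0.0981, -0.2179], [0.2166, -0.0237, -0.976]] [0.1472, 0.5782, 0.9173]
slab_rack 0.96 [260.6, 181.7, 343.6, 299.8] 298.8 242.8 5863
packing 0.68 [301.2, 228.9, 316.0, 250.8] 308.8 238.3 175
padlock 0.68 [163.9, 226.9, 221.3, 282.6] 197.8 256.5 1897
padlock 0.66 [165.0, 237.1, 194.0, 255.0] 178.1 244.7 445
hook 0.82 [168.4, 235.3, 192.8, 255.7] 177.7 244.1 443
hook_stand 0.83 [166.2, 228.7, 222.4, 286.6] 196.9 256.8 2082
hook_stand 0.26 [164.6, 231.5, 194.2, 254.1] 177.9 244.1 508
lot_tray 0.61 [402.7, 236.6, 467.5, 312.0] 435.6 272.8 2840
```

View pics/top0.png

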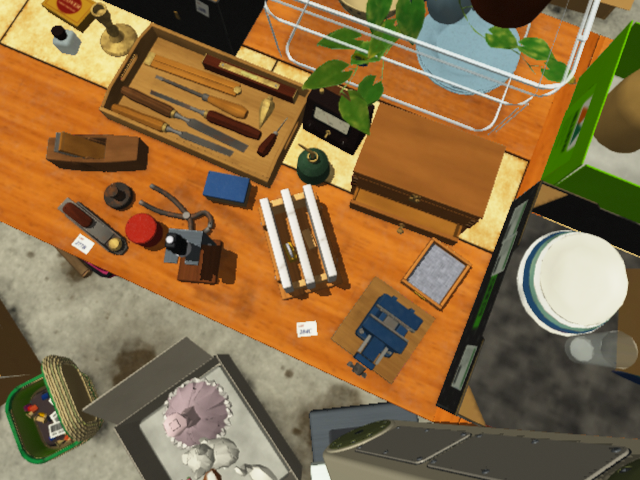

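View pics/side0.png

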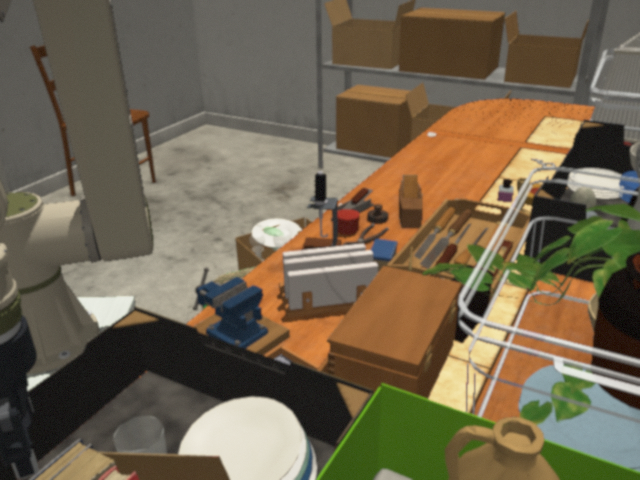

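```bash
cat > h.py <<'E'
import numpy as np,cv2
from scipy.spatial.transform import Rotation as Ro
def proj(X,p):
    c=np.atleast_2d(X)@p["R"].T+p["t"];q=c@p["K"].T;return q[:,:2]/q[:,2:]
def ray(u,p):
    d=p["R"].T@np.linalg.solve(p["K"],[u[0],u[1],1.]);return -p["R"].T@p["t"],d
def atz(u,z,p):
    c,d=ray(u,p);return c+d*(z-c[2])/d[2]
def box(x0,x1,y0,y1,z0,z1):return np.array([[x,y,z] for x in(x0,x1) for y in(y0,y1) for z in(z0,z1)])
def W(P,q):
    c,s=np.cos(q[2]),np.sin(q[2]);return P@np.array([[c,s,0],[-s,c,0],[0,0,1]])+[q[0],q[1],0]
def sil(parts,q,p,S=4):
    m=np.zeros((480*S,640*S),np.uint8)
    for b in parts:
        cv2.fillConvexPoly(m,cv2.convexHull(((proj(W(b,q),p)+.5)*S-.5).round().astype(np.int32)),1)
    return m
mm=lambda *a:box(*[v/1000 for v in a])
RACK=[mm(-106,106,-67,67,0,12),mm(-97,97,-9,9,12,100),mm(-97,97,37,55,12,100),mm(-97,97,-55,-37,12,100)]
TRAY=[mm(-60,60,-50,50,0,26)]
STAND=[mm(-48,48,-42,42,0,15),mm(-29,38,-33,33,131,135),mm(34,38,-33,33,0,135)]
HOOK=[mm(-14,14,-10,10,140,210)]
E
cat > fit.py <<'E'
from h import *
from workcell import viewer,nets
from scipy.optimize import minimize
P={n:viewer.read_camera(n) for n in("top","side")}
def fit(l,parts,cams,z,yaws,ign=()):
    M={}
    for n in cams:
        ds=nets.outline_of(l,P[n])
        if not ds: continue
        m=cv2.resize(ds[0]["region"].astype(np.uint8),None,fx=4,fy=4,interpolation=0)
        g=np.ones_like(m)
        for i in ign:
            for d in nets.outline_of(i,P[n])[:1]: g&=1-cv2.resize(cv2.dilate(d["region"].astype(np.uint8),np.ones((3,3))),None,fx=4,fy=4,interpolation=0)
        M[n]=(m,g)
    v,u=np.nonzero(M["top"][0]);c=atz((u.mean()/4,v.mean()/4),z,P["top"])
    def cost(q):
        q=[q[0],q[1],q[2]*5];t=0
        for n,(m,g) in M.items():
            s=sil(parts,q,P[n]);t-=(s&m&g).sum()/((s|m)&g).sum()
        return t
    best=None
    for y in yaws:
        x0=np.array([c[0],c[1],y/5]);r=minimize(cost,x0,method="Nelder-Mead",options=dict(initial_simplex=np.vstack([x0]+[x0+d for d in np.eye(3)*[.015,.015,.04]]),maxiter=90))
        print(l,list(M),np.round([r.x[0],r.x[1],r.x[2]*5],4),round(-r.fun/len(M),3))
Y=np.arange(-3,3,.52)
fit("slab_rack",RACK,["top","side"],.06,[-.4,-.1,.2],("padlock","packing"))
fit("slab_rack",RACK,["top"],.06,[-.1,.2])
fit("lot_tray",TRAY,["top"],.013,[-.8,-.4,0,.4,.8,1.2])
fit("hook_stand",STAND,["top"],.08,Y,("hook",))
fit("hook",HOOK,["top"],.17,[0])
im=P["top"]["image"][:,:,::-1]
a=cv2.resize(im[170:310,250:350],None,fx=4,fy=4,interpolation=2);b=cv2.resize(im[215:295,155:235],None,fx=5,fy=5,interpolation=2)
o=np.zeros((560,800,3),np.uint8);o[:560,:400]=a;o[:400,400:]=b
cv2.imwrite("pics/crop1.png",o)
E
python3 fit.py
```

```text
slab_rack ['top', 'side'] [0.5974 0.1394 0.1813] 0.911
slab_rack ['top', 'side'] [0.5973 0.1394 0.1837] 0.912
slab_rack ['top', 'side'] [0.597  0.1393 0.1847] 0.911
slab_rack ['top'] [0.5966 0.1397 0.1813] 0.902
slab_rack ['top'] [0.5964 0.1397 0.1825] 0.902
lot_tray ['top'] [ 0.5041 -0.1439 -0.7458] 0.978
lot_tray ['top'] [ 0.5042 -0.1437 -0.7477] 0.978
lot_tray ['top'] [ 0.5041 -0.1438 -0.7459] 0.978
lot_tray ['top'] [ 0.504  -0.1445  0.603 ] 0.754
lot_tray ['top'] [ 0.5042 -0.1434  1.0552] 0.743
lot_tray ['top'] [ 0.5043 -0.1428  0.5994] 0.755
hook_stand ['top'] [ 0.5913  0.3558 -3.3591] 0.855
hook_stand ['top'] [ 0.5909  0.3561 -3.3463] 0.858
hook_stand ['top'] [ 0.5889  0.3618 -1.7505] 0.849
hook_stand ['top'] [ 0.5878  0.3616 -1.6949] 0.847
hook_stand ['top'] [ 0.5859  0.3563 -0.8293] 0.752
hook_stand ['top'] [ 0.5838  0.358  -0.2063] 0.949
hook_stand ['top'] [ 0.5842  0.3573 -0.1912] 0.952
hook_stand ['top'] [ 0.5839  0.3574 -0.1833] 0.95
hook_stand ['top'] [0.5871 0.3557 1.2308] 0.762
hook_stand ['top'] [0.5878 0.3519 1.4233] 0.774
hook_stand ['top'] [0.5851 0.3474 2.6262] 0.791
hook_stand ['top'] [0.5908 0.3561 2.9231] 0.858
hook ['top'] [ 0.5819  0.354  -0.2157] 0.883
```

View pics/crop1.png

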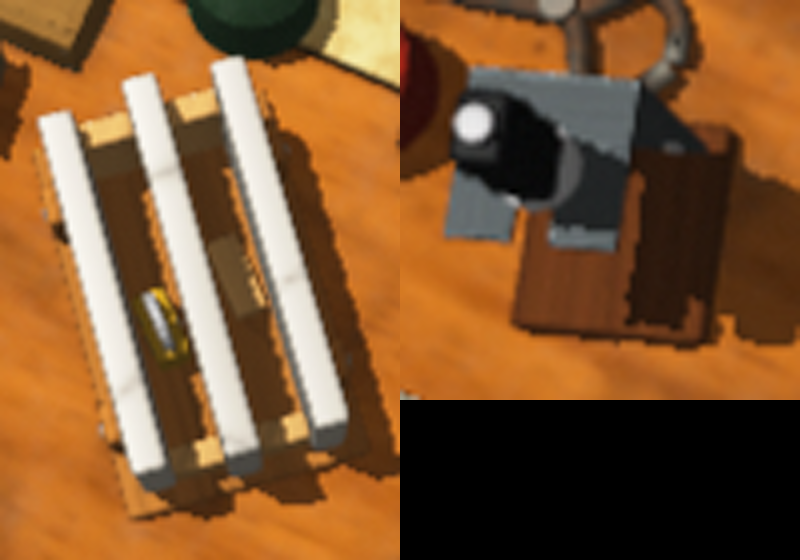

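The top picture shows the silver shackle at about (290, 248) in the left (+y) gap, the packing at (309, 238) in the other gap, and the stand at (195, 257) with its slot opening towards the robot. The side picture shows nothing inside the gaps. The fits agree with the sizes given.

```bash
cat >> h.py <<'E'
def go(x,y,z,yaw,st=None):
    """shift in tool axes to a tool-down pose, yaw = world yaw of tool x"""
    from workcell import env
    s=st or env.get_state();q=s["orientation"];R=Ro.from_quat([q[1],q[2],q[3],q[0]])
    T=Ro.from_euler("z",yaw)*Ro.from_euler("x",np.pi)
    print("d",(R.inv().apply(np.array([x,y,z])-s["tcp_pos"])).round(4),"r",(R.inv()*T).as_rotvec().round(3))
E
python3 - <<'E'
from h import *
from workcell import viewer,nets
T=dict(np.load("top0.npz"))
c,s=np.cos(.183),np.sin(.183)
def rk(X): d=X[:2]-[.597,.1394];return np.round([c*d[0]+s*d[1],-s*d[0]+c*d[1]],4)
for uv,z in(((290,247.7),.066),((290.7,251.8),.044)):
    X=atz(uv,z,T);print(X.round(4),rk(X))
# crop-based: yellow pixels
im=T["image"].astype(int);sub=im[225:275,275:305];m=(sub[...,0]>110)&(sub[...,1]>90)&(sub[...,2]<80)
v,u=np.nonzero(m);print(len(u),(u+275).tolist(),(v+225).tolist())
for x in(-.05,-.025,0):print(x,[proj(W(np.array([[x,.023,z]]),[.597,.1394,.183]),T).round(1).tolist() for z in(.044,.068)])
go(.583,.3557,.255,np.pi-.19)
E
```

```text
[0.5781 0.1578 0.066 ] [-0.0153  0.0215]
[0.5738 0.1581 0.044 ] [-0.0194  0.0226]
122 [288, 288, 289, 288, 289, 288, 289, 288, 289, 289, 290, 289, 290, 289, 290, 290, 291, 290, 291, 290, 291, 291, 291, 292, 291, 292, 291, 292, 291, 292, 293, 292, 293, 287, 288, 289, 290, 292, 293, 289, 290, 291, 292, 293, 285, 289, 290, 291, 292, 293, 294, 289, 290, 291, 292, 293, 294, 291, 292, 292, 293, 287, 292, 293, 293, 296, 295, 296, 292, 296, 291, 292, 293, 292, 275, 299, 275, 298, 299, 275, 298, 299, 275, 276, 299, 300, 275, 276, 299, 300, 275, 276, 299, 300, 275, 276, 300, 301, 275, 276, 277, 300, 301, 275, 276, 277, 301, 275, 276, 277, 301, 275, 276, 277, 301, 302, 275, 276, 277, 278, 301, 302] [225, 226, 226, 227, 227, 228, 228, 229, 229, 230, 230, 231, 231, 232, 232, 233, 233, 234, 234, 235, 235, 236, 237, 237, 238, 238, 239, 239, 240, 240, 240, 241, 241, 242, 242, 242, 242, 242, 242, 243, 243, 243, 243, 243, 244, 244, 244, 244, 244, 244, 244, 245, 245, 245, 245, 245, 245, 246, 246, 247, 248, 249, 249, 249, 250, 255, 256, 256, 257, 257, 258, 258, 258, 259, 263, 263, 264, 264, 264, 265, 265, 265, 266, 266, 266, 266, 267, 267, 267, 267, 268, 268, 268, 268, 269, 269, 269, 269, 270, 270, 270, 270, 270, 271, 271, 271, 271, 272, 272, 272, 272, 273, 273, 273, 273, 273, 274, 274, 274, 274, 274, 274]
-0.05 [[[294.4, 265.7]], [[293.8, 263.8]]]
-0.025 [[[291.2, 254.4]], [[290.5, 252.2]]]
0 [[[288.1, 243.1]], [[287.2, 240.7]]]
d [ 0.6768 -0.6663 -0.0598] r [ 0.     0.    -2.538]
```

```bash
python3 -m creep '0,0,-0.06,0,0,0
0.677,-0.666,-0.06,0,0,-2.538
0.677,-0.666,-0.06,0,0,-2.538
0.677,-0.666,-0.06,0,0,-2.538
0.677,-0.666,-0.06,0,0,-2.538
0.677,-0.666,-0.06,0,0,-2.538
0.677,-0.666,-0.06,0,0,-2.538
0.677,-0.666,-0.06,0,0,-2.538' 0.085; python3 -c "
from h import *
go(.583,.3557,.255,np.pi-.19)"
```

```text
clock: 2.35
tcp_pos: [0.3939, -0.1184, 0.2555]
orientation: [0.001, 0.648, 0.762, 0.0]
wrist_force: [0.7, 0.4, -0.2]
finger_gap: 0.0852
grip_force: 0.0
d [0.4376 0.2627 0.0005] r [ 0.00e+00  1.00e-03 -1.22e+00]
```

```bash
python3 -m creep '0.438,0.263,0,0,0,-1.22
0.438,0.263,0,0,0,-1.22
0.438,0.263,0,0,0,-1.22
0.438,0.263,0,0,0,-1.22
0.438,0.263,0,0,0,-1.22
0.438,0.263,0,0,0,-1.22
0.438,0.263,0,0,0,-1.22
0.438,0.263,0,0,0,-1.22'; python3 -m creep '0,0,0,0,0,0';  python3 - <<'E'
from h import *
from workcell import viewer
go(.583,.3557,.255,np.pi-.19)
a=viewer.read_camera("side")["image"][120:270,240:440,::-1];cv2.imwrite("pics/a.png",cv2.resize(a,None,fx=4,fy=4,interpolation=2))
E
```

```text
clock: 3.35
tcp_pos: [0.5819, 0.3453, 0.2553]
orientation: [0.0, 0.097, 0.995, 0.0]
wrist_force: [1.4, -0.7, 1.0]
finger_gap: 0.0851
grip_force: 0.0
clock: 3.48
tcp_pos: [0.5817, 0.3471, 0.2511]
orientation: [-0.002, 0.095, 0.995, -0.001]
wrist_force: [0.3, -0.6, -0.3]
finger_gap: 0.085
grip_force: 0.0
d [ 0.0004  0.0087 -0.0039] r [-0.002 -0.003 -0.001]
```

View pics/a.png

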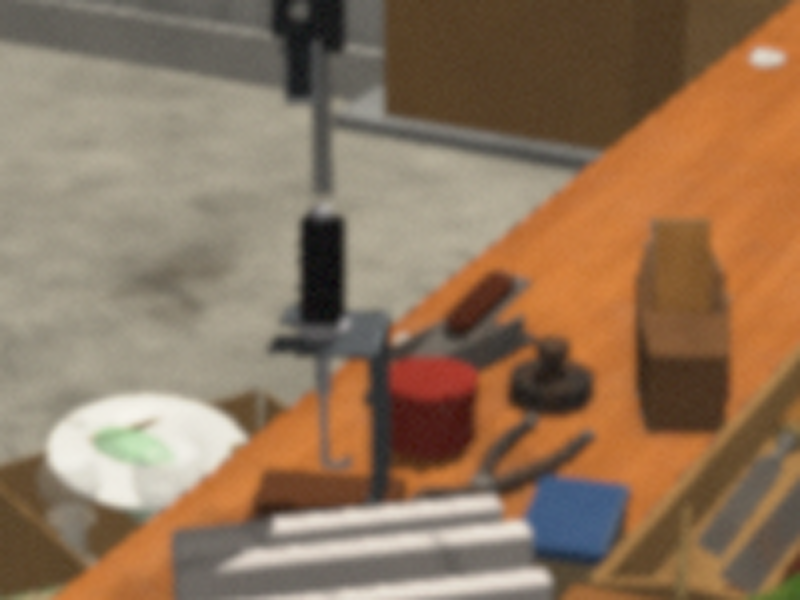

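The side view shows the hook's foot at about pixel (322, 236), with the handle running from rows 173 to 200. The grey upright above it is the shelf unit in the background.

```bash
python3 -m creep '0,0.008,-0.004,0,0,0
0,0.008,-0.004,0,0,0
0,0.008,-0.004,0,0,0'
python3 - <<'E'
from h import *
S=dict(np.load("side0.npz"))
for z in (.21,.14,.135,.06,.05,.04,.03,.02):print(z,proj([[.583,.356,z]],S).round(1))
im=S["image"].astype(int)
print(im[196:244:1,318:328].sum(2)//3)
go(.583,.3557,.156,np.pi-.19)
E
```

```text
clock: 3.9
tcp_pos: [0.5829, 0.3501, 0.2605]
orientation: [0.001, 0.098, 0.995, 0.0]
wrist_force: [0.7, -0.3, -0.3]
finger_gap: 0.085
grip_force: 0.0
0.21 [[318.2 173. ]]
0.14 [[318.6 199.4]]
0.135 [[318.7 201.3]]
0.06 [[319.1 228.3]]
0.05 [[319.1 231.8]]
0.04 [[319.2 235.2]]
0.03 [[319.2 238.7]]
0.02 [[319.3 242.1]]
[[ 18  16  23  22  19  20  27  55 103 138]
 [ 19  22  15  15  11  18  24  54  90 125]
 [ 23  13  18  18  15  19  33  58  90 108]
 [ 19  21  22  20  22  23  49  87 113 114]
 [ 40  37  39  35  35  46  75 118 135 128]
 [ 66  63  64  61  59  71 101 132 142 127]
 [ 83  83  84  81  79  84 105 125 127 113]
 [ 88  87  85  87  86  88  94 104 104  99]
 [ 76  80  80  81  78  80  84  91  94  98]
 [ 61  63  63  65  68  78  86  95  95  97]
 [ 48  52  59  63  71  78  91  94  97  97]
 [ 50  54  61  70  74  87  93  96  95  95]
 [ 65  64  67  77  86  94  97  95  92  87]
 [ 95  78  77  87  98 111 118 113 103  88]
 [114  90  87  98 115 134 137 130 116 101]
 [119  96  92 102 117 137 141 133 117 111]
 [117  96  92 101 115 131 134 121 113 115]
 [118  97  92  98 106 119 120 116 115 115]
 [121  
[... 633 characters left out ...]
125]
 [131 124 113 111 116 121 124 125 128 127]
 [131 124 112 106 114 122 123 125 124 124]
 [127 121 111 105 114 121 126 126 126 125]
 [126 120 109 104 115 122 126 126 124 124]
 [125 117 109 106 115 124 128 126 119 118]
 [121 118 109 106 114 121 125 119 113 113]
 [121 120 111 106 108 115 117 115 108 108]
 [120 119 112 110 107 108 110 107 106 112]
 [110 109 108 106 104 103 105 108 109 112]
 [ 92  92  93  93  92  91  93  99  97 101]
 [ 77  77  79  77  80  81  81  84  80  82]
 [ 74  72  71  73  74  71  74  72  75  75]
 [ 72  69  73  72  70  71  71  72  73  74]
 [ 69  71  73  72  71  72  70  72  70  73]
 [ 70  69  69  70  71  69  68  71  67  68]]
d [0.0012 0.0054 0.1045] r [ 0.001  0.001 -0.006]
```

```bash
python3 -m creep '0.001,0.005,0.03,0,0,0
0.001,0.005,0.06,0,0,0
0.001,0.005,0.09,0,0,0
0.001,0.005,0.103,0,0,0
0.001,0.005,0.103,0,0,0'
python3 - <<'E'
from h import *
from workcell import viewer,env
import time
A=[]
for i in range(8):
    s=env.get_state();A.append(np.r_[s["tcp_pos"],s["orientation"],s["clock"]])
    if i<4: viewer.read_camera("side")
print(np.round(A,4))
E
```

```text
clock: 4.53
tcp_pos: [0.5824, 0.3554, 0.1559]
orientation: [-0.001, 0.098, 0.995, -0.0]
wrist_force: [0.7, 0.3, -0.2]
finger_gap: 0.0852
grip_force: 0.0
[[ 5.824e-01  3.554e-01  1.559e-01 -6.000e-04  9.780e-02  9.952e-01
  -4.000e-04  4.525e+00]
 [ 5.831e-01  3.559e-01  1.570e-01  3.000e-04  9.770e-02  9.952e-01
   1.000e-04  4.575e+00]
 [ 5.835e-01  3.561e-01  1.577e-01  9.000e-04  9.760e-02  9.952e-01
   5.000e-04  4.625e+00]
 [ 5.837e-01  3.563e-01  1.579e-01  1.200e-03  9.760e-02  9.952e-01
   6.000e-04  4.675e+00]
 [ 5.837e-01  3.564e-01  1.579e-01  1.200e-03  9.760e-02  9.952e-01
   7.000e-04  4.725e+00]
 [ 5.837e-01  3.564e-01  1.579e-01  1.200e-03  9.760e-02  9.952e-01
   7.000e-04  4.725e+00]
 [ 5.837e-01  3.564e-01  1.579e-01  1.200e-03  9.760e-02  9.952e-01
   7.000e-04  4.725e+00]
 [ 5.837e-01  3.564e-01  1.579e-01  1.200e-03  9.760e-02  9.952e-01
   7.000e-04  4.725e+00]]
```

```bash
python3 -m creep '0,0,0,0,0,0
0,0,0,0,0,0
0,0,0,0,0,0
0,0,0,0,0,0
0,0,0,0,0,0' 0 70; python3 -c "
from workcell import env
s=env.get_state();print({k:s[k].round(4) for k in ('tcp_pos','orientation','wrist_force','ft_torque')})"
```

```text
clock: 5.35
tcp_pos: [0.583, 0.3563, 0.1564]
orientation: [0.0, 0.097, 0.995, 0.0]
wrist_force: [0.1, 0.1, 1.6]
finger_gap: 0.0186
grip_force: 71.2
{'tcp_pos': array([0.583 , 0.3563, 0.1564]), 'orientation': array([2.000e-04, 9.740e-02, 9.952e-01, 2.000e-04]), 'wrist_force': array([0.0998, 0.0851, 1.5644]), 'ft_torque': array([ 0.1895, -0.068 ,  0.0261])}
```

```bash
python3 -m creep '0,0,-0.003,0,0,0
0.01,0,-0.005,0,0,0
0.025,0,-0.005,0,0,0
0.045,0,-0.005,0,0,0
0.07,0,-0.005,0,0,0
0.08,0,-0.005,0,0,0
0.08,0,-0.03,0,0,0
0.08,0,-0.08,0,0,0';python3 -m creep '0,0,-0.04,0,0,0
0,0,-0.045,0,0,0
0,0,-0.045,0,0,0'
python3 - <<'E'
from h import *
from workcell import viewer,env
p=viewer.read_camera("side");np.savez("side1.npz",**{k:p[k] for k in("image","K","R","t")})
s=env.get_state();print(s["tcp_pos"],s["wrist_force"],s["finger_gap"])
c=s["tcp_pos"]
u=proj([c],p)[0].round().astype(int);print(u)
a=p["image"][u[1]-40:u[1]+110,u[0]-60:u[0]+60,::-1];cv2.imwrite("pics/b.png",cv2.resize(a,None,fx=4,fy=4,interpolation=2));print("crop org",u-[60,40])
for L in(.0,.08,.09,.1,.11): print(L,proj([c-[0,0,.021+L]],p).round(1))
E
```

```text
clock: 6.35
tcp_pos: [0.5026, 0.371, 0.2346]
orientation: [-0.002, 0.097, 0.995, -0.002]
wrist_force: [1.1, 0.7, -0.5]
finger_gap: 0.0183
grip_force: 70.7
clock: 6.72
tcp_pos: [0.5044, 0.3717, 0.2808]
orientation: [0.0, 0.097, 0.995, -0.0]
wrist_force: [0.2, 0.0, -1.6]
finger_gap: 0.0181
grip_force: 70.9
[0.50396089 0.37142003 0.27977879] [ 0.62651285 -0.05252915 -1.44633105] 0.01874589359676826
[284 144]
crop org [224 104]
0.0 [[284.9 152.2]]
0.08 [[286.2 183.1]]
0.09 [[286.3 186.9]]
0.1 [[286.5 190.6]]
0.11 [[286.7 194.3]]
```

View pics/b.png

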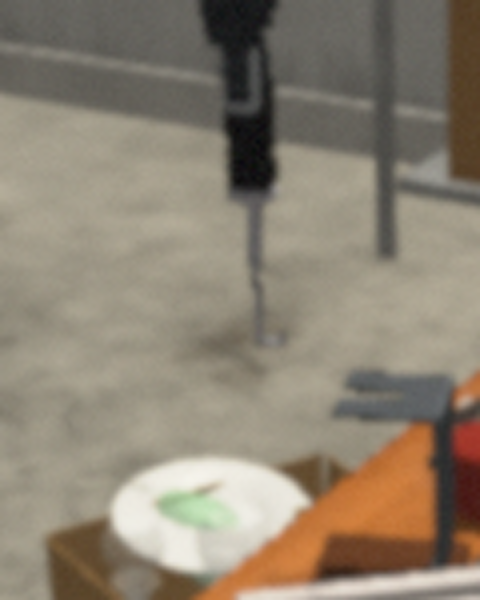

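Crop b shows the hook hanging straight in the fingers: collar underside at about v=152.7, foot at about v=189.5. That puts the foot about 96 mm below the origin, within the range given.

```bash
cat >> h.py <<'E'
RK=[.597,.1394,.183]; LK=[-.0155,.0225]; E=.002; L=.096
def hk(rx,ry,th,fz,lk=None,e=None):
    """tool shift bringing the rod to (rx,ry) mm from the lock (rack axes), foot th deg from rack +x, foot axis at height fz"""
    lk=lk or LK; e=E if e is None else e
    p=W(np.array([[lk[0]+rx/1000,lk[1]+ry/1000,0]]),RK)[0]; psi=RK[2]+np.radians(th)
    go(p[0]-e*np.cos(psi),p[1]-e*np.sin(psi),fz+L+.0214,psi+np.pi)
E
python3 -c "
from h import *
hk(-17,-8,0,.163)"
```

```text
d [-0.0989 -0.2088 -0.0005] r [-0.001 -0.001 -0.378]
```

```bash
python3 -m creep '-0.025,-0.05,0,0,0,-0.1
-0.05,-0.1,0,0,0,-0.2
-0.075,-0.155,0,0,0,-0.3
-0.099,-0.209,0,0,0,-0.378
-0.099,-0.209,0,0,0,-0.378
-0.099,-0.209,0.02,0,0,-0.378
-0.099,-0.209,0.038,0,0,-0.378
-0.099,-0.209,0.038,0,0,-0.378'; python3 -m creep '0,0,0,0,0,0
0,0,0,0,0,0'
cat > look.py <<'E'
from h import *
from workcell import viewer,env,nets
import sys
for n in ("side","top"):
    p=viewer.read_camera(n);np.savez(n+"2.npz",**{k:p[k] for k in("image","K","R","t")})
    if n=="side":a=p["image"][210:330,260:400,::-1]; f=2.85
    else:a=p["image"][170:310,250:350,::-1]; f=4
    a=cv2.resize(a,None,fx=f,fy=f,interpolation=2)
    if n=="side":o=np.zeros((560,800,3),np.uint8);o[:a.shape[0],:a.shape[1]]=a
    else:o[:a.shape[0],400:]=a
cv2.imwrite("pics/"+sys.argv[1],o)
E
python3 look.py c.png
python3 - <<'E'
from h import *
hk(-17,-8,0,.125)
from scipy.optimize import minimize
S=dict(np.load("side2.npz"));T=dict(np.load("top2.npz"))
p=W(np.array([[LK[0]-.017,LK[1]-.008,z] for z in(.125,.18,.22)]),RK)
print(proj(p,S).round(1).tolist(),proj(p,T).round(1).tolist())
for y in(-.046,0,.046):print("slab top ends",y,proj(W(np.array([[-.097,y,.1],[.097,y,.1]]),RK),S).round(1).tolist(),proj(W(np.array([[-.097,y,.1],[.097,y,.1]]),RK),T).round(1).tolist())
E
```

```text
clock: 7.78
tcp_pos: [0.5589, 0.148, 0.2403]
orientation: [-0.003, -0.091, 0.996, -0.0]
wrist_force: [0.3, 0.1, -1.4]
finger_gap: 0.0183
grip_force: 70.8
clock: 8.02
tcp_pos: [0.5612, 0.1478, 0.2438]
orientation: [0.001, -0.091, 0.996, -0.0]
wrist_force: [-0.3, 0.0, -1.2]
finger_gap: 0.0183
grip_force: 70.8
d [ 0.0009 -0.0001  0.0014] r [-0.     0.001 -0.   ]
[[311.4, 245.4], [310.9, 222.9], [310.5, 206.0]] [[293.9, 249.0], [292.1, 243.0], [290.6, 238.1]]
slab top ends -0.046 [[287.1, 272.5], [375.8, 262.1]] [[333.4, 274.1], [306.2, 183.3]]
slab top ends 0 [[283.8, 261.8], [369.9, 251.9]] [[310.7, 280.7], [284.4, 189.4]]
slab top ends 0.046 [[280.6, 251.7], [364.4, 242.3]] [[287.8, 287.3], [262.5, 195.4]]
```

View pics/c.png

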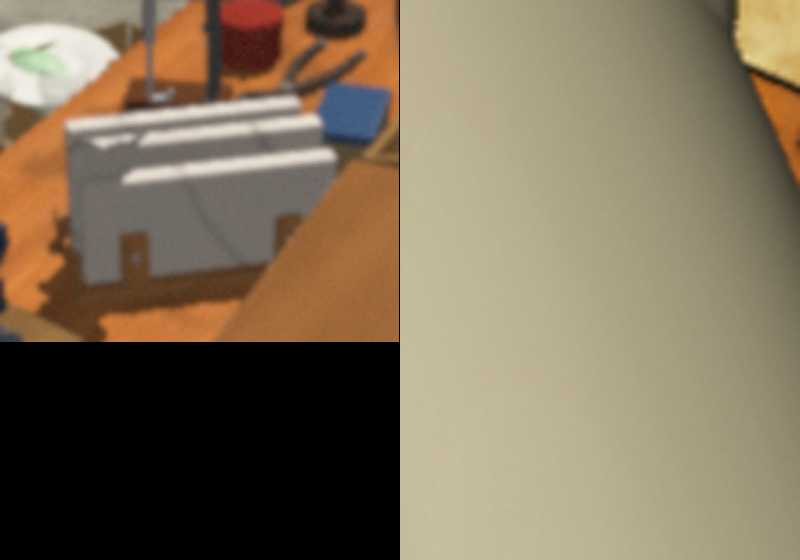

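The side crop shows the rod hanging over the gap at u≈312.6 with the foot at v≈245, just above the slabs. The rack itself sits about 2 px to the right of where I project it in this view, so rod and rack share the same bias and the rod is about 1 to 2 mm off at most. The arm hides the top view.

```bash
sed -i 's/E=.002/E=.0005/' h.py; python3 -c "
from h import *
hk(-17,-8,0,.058)"
```

```text
d [-0.0005 -0.0001  0.0684] r [-0.     0.001 -0.   ]
```

```bash
python3 -m creep '0,0,0.01,0,0,0
0,0,0.02,0,0,0
0,0,0.03,0,0,0'; python3 -m creep '0,0,0.008,0,0,0
0,0,0.016,0,0,0
0,0,0.02,0,0,0';python3 -m creep '0,0,0.006,0,0,0
0,0,0.012,0,0,0
0,0,0.016,0,0,0
0,0,0.016,0,0,0';python3 -c "
from h import *
hk(-17,-8,0,.0465)"
```

```text
clock: 8.5
tcp_pos: [0.5606, 0.1473, 0.2121]
orientation: [-0.0, -0.091, 0.996, -0.0]
wrist_force: [0.3, 0.4, -1.7]
finger_gap: 0.0183
grip_force: 70.8
clock: 8.88
tcp_pos: [0.5607, 0.1473, 0.1925]
orientation: [-0.0, -0.091, 0.996, -0.0]
wrist_force: [-0.1, 0.2, -0.9]
finger_gap: 0.0181
grip_force: 70.8
clock: 9.38
tcp_pos: [0.5607, 0.1474, 0.1768]
orientation: [-0.0, -0.091, 0.996, -0.0]
wrist_force: [0.1, 0.9, -1.3]
finger_gap: 0.0184
grip_force: 70.8
d [-0.0013  0.0001  0.0129] r [-0.    -0.001 -0.   ]
```

```bash
python3 -m creep '0,0,0.002,0,0,0
0,0,0.004,0,0,0
0,0,0.006,0,0,0'|egrep 'tcp|wri'; for k in 1 2; do python3 -m creep '0,0,0.001,0,0,0
0,0,0.002,0,0,0'|egrep 'tcp|wri';done
```

```text
tcp_pos: [0.561, 0.1474, 0.1711]
wrist_force: [1.0, 1.0, -1.8]
tcp_pos: [0.5609, 0.1474, 0.1691]
wrist_force: [-0.2, -0.8, -1.0]
tcp_pos: [0.5609, 0.1474, 0.1671]
wrist_force: [-0.5, 0.1, -0.4]
```

```bash
for k in 1 2 3; do python3 -m creep '0,0,0.0005,0,0,0
0,0,0.001,0,0,0'|egrep 'tcp|wri';done
```

```text
tcp_pos: [0.5609, 0.1474, 0.1662]
wrist_force: [0.5, -0.1, -1.5]
tcp_pos: [0.5609, 0.1474, 0.1652]
wrist_force: [0.0, -0.3, -1.1]
tcp_pos: [0.5609, 0.1474, 0.1641]
wrist_force: [-0.2, -0.7, -1.3]
```

```bash
for k in 1 2 3; do python3 -m creep '0,0,0.0005,0,0,0
0,0,0.001,0,0,0'|egrep 'tcp|wri';done
```

```text
tcp_pos: [0.5609, 0.1474, 0.1631]
wrist_force: [0.6, 0.1, -1.1]
tcp_pos: [0.5609, 0.1474, 0.1621]
wrist_force: [0.8, 0.1, -1.5]
tcp_pos: [0.5612, 0.1474, 0.1619]
wrist_force: [-1.6, 0.2, 5.1]
```

Contact at TCP z ≈ 0.162 m with about 6 N, so the foot is on the body's top and lies about 94 mm below the origin. Next I back off 2 mm and swing the foot in.

```bash
sed -i 's/L=.096/L=.0941/' h.py; python3 -m creep '0,0,-0.001,0,0,0
0,0,-0.002,0,0,0
0,0,-0.002,0,0,0'|egrep 'tcp|wri'; python3 -c "
from h import *
for t,rx in((0,-17),(10,-15.5),(20,-14),(30,-12)):hk(rx,-8.5,t,.0485)"
```

```text
tcp_pos: [0.5608, 0.1474, 0.1629]
wrist_force: [-0.6, 0.9, -2.2]
d [-0.0011 -0.0004 -0.0011] r [-0. -0. -0.]
d [-0.0026 -0.0005 -0.0011] r [-0.    -0.    -0.175]
d [-0.0042 -0.0006 -0.0011] r [ 0.    -0.    -0.349]
d [-0.0062 -0.0007 -0.0011] r [ 0.    -0.    -0.524]
```

```bash
python3 -m creep '-0.001,-0.0004,-0.001,0,0,0
-0.002,-0.0005,-0.001,0,0,-0.087
-0.0026,-0.0005,-0.001,0,0,-0.175
-0.0034,-0.0006,-0.001,0,0,-0.262
-0.0042,-0.0006,-0.001,0,0,-0.349'|egrep 'tcp|wri'; python3 -m creep '0,0,0,0,0,0'|egrep 'tcp|wri'; python3 -c "
from h import *
for t,rx in((20,-14),(30,-12),(40,-10),(50,-8)):hk(rx,-8.5,t,.0485)"
```

```text
tcp_pos: [0.5652, 0.1475, 0.1641]
wrist_force: [0.0, -0.4, -1.5]
tcp_pos: [0.5652, 0.1476, 0.1641]
wrist_force: [-1.2, 0.4, -2.5]
d [0.0002 0.0001 0.0001] r [-0.    -0.    -0.001]
d [-0.0017 -0.0007  0.0001] r [-0.    -0.    -0.176]
d [-0.0036 -0.0014  0.0001] r [ 0.   -0.   -0.35]
d [-0.0055 -0.0022  0.0001] r [ 0.    -0.    -0.525]
```

```bash
python3 -m creep '-0.0009,-0.0004,0,0,0,-0.087
-0.0017,-0.0007,0,0,0,-0.175
-0.0026,-0.001,0,0,0,-0.262
-0.0036,-0.0014,0,0,0,-0.35'|egrep 'tcp|wri|ori'; python3 -c "
from h import *
for t,rx in((40,-10),(50,-8),(60,-6)):hk(rx,-8.5,t,.0485)"
```

```text
tcp_pos: [0.569, 0.1482, 0.1641]
orientation: [-0.0, -0.427, 0.904, -0.0]
wrist_force: [0.3, -0.1, -0.6]
d [-0.     -0.0001  0.0001] r [ 0.    -0.     0.002]
d [-0.0016 -0.0015  0.0001] r [ 0.    -0.    -0.173]
d [-0.0031 -0.0028  0.0001] r [ 0.    -0.    -0.348]
```

```bash
python3 -m creep '-0.0008,-0.0007,0,0,0,-0.087
-0.0016,-0.0014,0,0,0,-0.174
-0.0024,-0.0021,0,0,0,-0.262
-0.0031,-0.0028,0,0,0,-0.348'|egrep 'tcp|wri|ori'; python3 -c "
from h import *
for t,rx in((60,-6),(70,-4),(80,-2),(90,0)):hk(rx,-8.5,t,.0485)"
```

```text
tcp_pos: [0.5731, 0.1488, 0.1641]
orientation: [-0.0, -0.577, 0.817, -0.0]
wrist_force: [0.2, 0.8, -0.6]
d [ 0.     -0.      0.0001] r [ 0. -0.  0.]
d [-0.001  -0.0019  0.0001] r [ 0.    -0.    -0.174]
d [-0.002  -0.0037  0.0001] r [ 0.    -0.    -0.349]
d [-0.0031 -0.0055  0.0001] r [ 0.    -0.    -0.523]
```

```bash
python3 -m creep '-0.0005,-0.0009,0,0,0,-0.087
-0.001,-0.0019,0,0,0,-0.174
-0.0015,-0.0028,0,0,0,-0.262
-0.002,-0.0037,0,0,0,-0.349'|egrep 'tcp|wri|ori';python3 -m creep '0,0,0,0,0,0'|egrep 'tcp|wri'; python3 -c "
from h import *
for t,rx in((80,-2),(90,0)):hk(rx,-8.5,t,.0485)"
```

```text
tcp_pos: [0.5773, 0.1494, 0.1641]
orientation: [0.0, 0.71, -0.704, 0.0]
wrist_force: [0.3, 0.6, -1.4]
tcp_pos: [0.5773, 0.1494, 0.1641]
wrist_force: [1.0, 0.5, -1.7]
d [-0.      0.0001  0.0001] r [ 0.    -0.    -0.003]
d [-0.0004 -0.002   0.0001] r [ 0.    -0.    -0.177]
```

```bash
python3 -m creep '-0.0002,-0.001,0,0,0,-0.088
-0.0004,-0.002,0,0,0,-0.177
-0.0004,-0.002,0,0,0,-0.177'|egrep 'tcp|wri|ori';for k in 1 2 3; do python3 -m creep '0,0,-0.002,0,0,0
0,0,-0.004,0,0,0
0,0,-0.006,0,0,0
0,0,-0.006,0,0,0'|egrep 'tcp|wri';done
```

```text
tcp_pos: [0.5793, 0.1498, 0.1641]
orientation: [0.0, 0.768, -0.64, 0.0]
wrist_force: [-0.0, 0.2, -0.6]
tcp_pos: [0.5794, 0.1499, 0.1705]
wrist_force: [0.6, -0.1, -1.5]
tcp_pos: [0.579, 0.1498, 0.176]
wrist_force: [0.2, -0.7, -3.9]
tcp_pos: [0.5794, 0.1499, 0.1824]
wrist_force: [0.2, 0.1, -4.1]
```

The wrist force rose by about 2.7 N, so the lock hangs on the hook. Lifting.

```bash
python3 -m creep '0,0,-0.006,0,0,0
0,0,-0.013,0,0,0
0,0,-0.02,0,0,0
0,0,-0.027,0,0,0
0,0,-0.034,0,0,0
0,0,-0.041,0,0,0
0,0,-0.048,0,0,0
0,0,-0.055,0,0,0'|egrep 'tcp|wri';python3 -m creep '0,0,-0.007,0,0,0
0,0,-0.015,0,0,0
0,0,-0.023,0,0,0
0,0,-0.032,0,0,0
0,0,-0.042,0,0,0
0,0,-0.052,0,0,0
0,0,-0.06,0,0,0
0,0,-0.065,0,0,0'|egrep 'tcp|wri';python3 -m creep '0,0,0,0,0,0
0,0,0,0,0,0
0,0,0,0,0,0'
python3 - <<'E'
from h import *
from workcell import viewer,nets
p=viewer.read_camera("side");a=p["image"][130:330,220:400,::-1];cv2.imwrite("pics/d.png",cv2.resize(a,None,fx=3,fy=3,interpolation=2))
go(.504,-.144,.302,np.pi+.183+np.pi/2)
E
```

```text
tcp_pos: [0.5793, 0.1499, 0.2376]
wrist_force: [0.7, -1.0, -3.4]
tcp_pos: [0.5794, 0.1499, 0.3028]
wrist_force: [0.2, -0.8, -4.4]
clock: 18.75
tcp_pos: [0.579, 0.1498, 0.3017]
orientation: [0.0, 0.769, -0.639, -0.0]
wrist_force: [0.5, -0.8, -4.3]
finger_gap: 0.0183
grip_force: 70.4
d [ 2.750e-01  1.278e-01 -1.000e-04] r [ 0.001 -0.     0.002]
```

View pics/d.png

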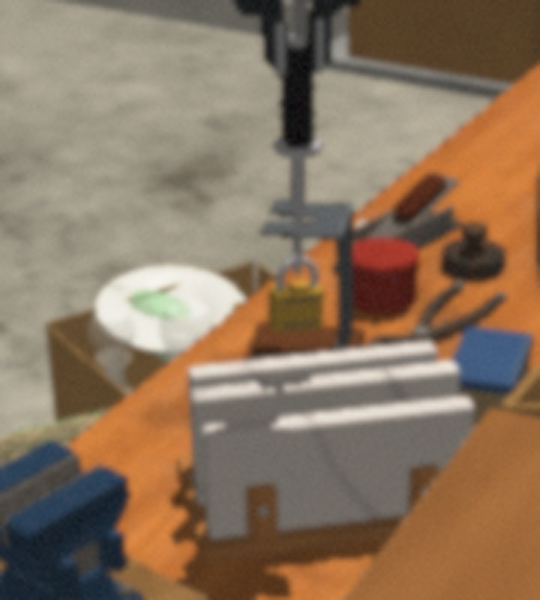

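Picture d shows the lock hanging upright on the hook by its shackle, clear above the slabs. On to the tray.

```bash
python3 -m creep '0.005,0.002,0,0,0,0
0.015,0.007,0,0,0,0
0.031,0.014,0,0,0,0
0.051,0.023,0,0,0,0
0.073,0.033,0,0,0,0
0.095,0.043,0,0,0,0
0.117,0.053,0,0,0,0
0.139,0.063,0,0,0,0'|egrep 'tcp|wri';python3 -m creep '0.022,0.01,0,0,0,0
0.044,0.02,0,0,0,0
0.066,0.03,0,0,0,0
0.088,0.04,0,0,0,0
0.108,0.049,0,0,0,0
0.126,0.057,0,0,0,0
0.138,0.062,0,0,0,0
0.144,0.065,0,0,0,0'|egrep 'tcp|wri';python3 -m creep '0,0,0,0,0,0
0,0,0,0,0,0
0,0,0,0,0,0'; python3 -c "
from h import *
go(.5055,-.152,.185,np.pi+.183+np.pi/2)"
```

```text
tcp_pos: [0.5421, -0.0005, 0.3024]
wrist_force: [-0.0, -0.1, -4.2]
tcp_pos: [0.5052, -0.1528, 0.3022]
wrist_force: [0.1, -0.0, -4.9]
clock: 21.18
tcp_pos: [0.5056, -0.1512, 0.3022]
orientation: [-0.0, 0.77, -0.638, -0.0]
wrist_force: [0.4, -0.3, -3.7]
finger_gap: 0.0186
grip_force: 70.4
d [0.0008 0.0002 0.1172] r [-0.     0.     0.003]
```

```bash
python3 -m creep '0,0,0.01,0,0,0
0,0,0.028,0,0,0
0,0,0.046,0,0,0
0,0,0.064,0,0,0
0,0,0.082,0,0,0
0,0,0.098,0,0,0
0,0,0.108,0,0,0
0,0,0.114,0,0,0'|egrep 'tcp|wri';python3 -m creep '0,0,0,0,0,0
0,0,0.002,0,0,0
0,0,0.005,0,0,0
0,0,0.008,0,0,0'|egrep 'tcp|wri';for k in 1 2 3 4 5; do python3 -m creep '0,0,0.001,0,0,0
0,0,0.002,0,0,0
0,0,0.002,0,0,0'|egrep 'tcp|wri';done
```

```text
tcp_pos: [0.5052, -0.1516, 0.1874]
wrist_force: [-0.7, -0.4, -3.1]
tcp_pos: [0.5056, -0.1519, 0.1802]
wrist_force: [-0.1, 0.1, -4.2]
tcp_pos: [0.5055, -0.1518, 0.1782]
wrist_force: [0.3, 0.3, -3.8]
tcp_pos: [0.5054, -0.1518, 0.1761]
wrist_force: [-0.4, 0.1, -3.4]
tcp_pos: [0.5054, -0.1518, 0.174]
wrist_force: [0.0, -0.4, -4.9]
tcp_pos: [0.5054, -0.1518, 0.1721]
wrist_force: [0.1, -0.5, -3.7]
tcp_pos: [0.5054, -0.1519, 0.1703]
wrist_force: [0.5, 0.7, -3.1]
```

```bash
for k in 1 2 3; do python3 -m creep '0,0,0.001,0,0,0
0,0,0.002,0,0,0
0,0,0.002,0,0,0'|egrep 'tcp|wri';done
```

```text
tcp_pos: [0.5057, -0.1519, 0.1683]
wrist_force: [-0.4, -0.6, -1.2]
tcp_pos: [0.5054, -0.1518, 0.1661]
wrist_force: [-0.3, -0.1, -1.7]
tcp_pos: [0.5054, -0.1518, 0.1641]
wrist_force: [0.9, 0.9, -2.2]
```

```bash
python3 -m creep '0,0,0.002,0,0,0
0,0,0.004,0,0,0
0,0,0.005,0,0,0
0,0,0.005,0,0,0'|egrep 'tcp|wri'; python3 -m creep '0.002,0,0,0,0,0
0.005,0,0,0,0,0
0.008,0,0,0,0,0'|egrep 'tcp|wri';python3 - <<'E'
from h import *
from workcell import viewer
p=viewer.read_camera("side");a=p["image"][250:400,220:380,::-1];cv2.imwrite("pics/e.png",cv2.resize(a,None,fx=4,fy=4,interpolation=2))
E
```

```text
tcp_pos: [0.5054, -0.1518, 0.1591]
wrist_force: [-0.2, 0.0, -0.8]
tcp_pos: [0.5071, -0.16, 0.1593]
wrist_force: [0.2, -1.8, -1.9]
```

View pics/e.png

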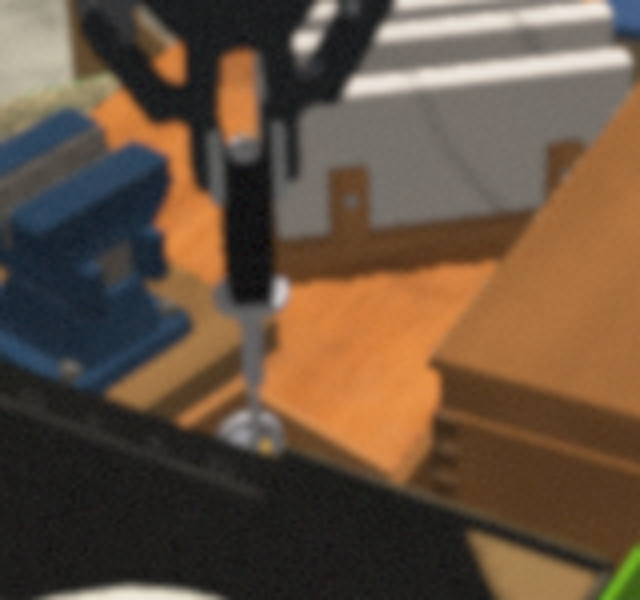

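Picture e shows the lock standing in the tray, with the shackle at about crop (250, 430) and the rod in front of it. Drawing the foot out.

```bash
python3 -m creep '0.003,0,0,0,0,0
0.006,0,0,0,0,0
0.009,0,0,0,0,0'|egrep 'tcp|wri';python3 -m creep '0.004,0,0,0,0,0
0.008,0,0,0,0,0
0.013,0,0,0,0,0
0.018,0,0,0,0,0'|egrep 'tcp|wri'; python3 -m creep '0,0,0,0,0,0
0,0,0,0,0,0'|egrep 'tcp|wri'
```

```text
tcp_pos: [0.5086, -0.1688, 0.1592]
wrist_force: [0.2, 0.1, -1.1]
tcp_pos: [0.512, -0.1866, 0.1592]
wrist_force: [0.8, 0.2, -0.3]
tcp_pos: [0.5118, -0.1862, 0.1592]
wrist_force: [-0.2, 0.3, -1.6]
```

```bash
python3 -m creep '0,0,-0.015,0,0,0
0,0,-0.04,0,0,0
0,0,-0.08,0,0,0
0,0,-0.12,0,0,0
0,0,-0.125,0,0,0
0,0,-0.125,0,0,0
0,0,-0.125,0,0,0'|egrep 'tcp|wri';python3 - <<'E'
from h import *
from workcell import viewer,nets
go(.5040,.3717,.284,2.9465)
for n in("top","side"):
    p=viewer.read_camera(n)
    for d in nets.outline_of("padlock",p)[:2]:
        v,u=np.nonzero(d["region"]);print(n,round(d["confidence"],2),u.mean(),v.mean(),atz((u.mean(),v.mean()),.03,p).round(3))
E
```

```text
tcp_pos: [0.5113, -0.1859, 0.2829]
wrist_force: [0.3, -0.4, -2.3]
d [-5.494e-01 -9.540e-02 -5.000e-04] r [ 3.000e-03 -1.000e-03  1.951e+00]
top 0.58 436.0669642857143 273.0044642857143 [ 0.501 -0.141  0.03 ]
side 0.56 284.6279069767442 357.51162790697674 [ 0.507 -0.118  0.03 ]
```

```bash
python3 -m creep '-0.05,-0.009,0,0,0,0.18
-0.1,-0.018,0,0,0,0.36
-0.15,-0.027,0,0,0,0.54
-0.2,-0.036,0,0,0,0.72
-0.25,-0.045,0,0,0,0.9
-0.3,-0.054,0,0,0,1.08
-0.35,-0.062,0,0,0,1.26
-0.4,-0.07,0,0,0,1.44'|egrep 'tcp|wri'; python3 -m creep '0,0,0,0,0,0
0,0,0,0,0,0'|egrep 'tcp|wri'; python3 -c "
from h import *
go(.5040,.3717,.284,2.9465)"
```

```text
tcp_pos: [0.507, 0.2195, 0.2838]
wrist_force: [1.1, -0.6, -0.9]
tcp_pos: [0.507, 0.2178, 0.2837]
wrist_force: [0.5, -0.7, -2.1]
d [-0.0467  0.1467 -0.0004] r [-0.001 -0.001  0.523]
```

```bash
python3 -m creep '-0.015,0.045,0,0,0,0.17
-0.03,0.09,0,0,0,0.34
-0.043,0.135,0,0,0,0.5
-0.0467,0.1467,0,0,0,0.523
-0.0467,0.1467,0,0,0,0.523
-0.0467,0.1467,0,0,0,0.523'|egrep 'tcp|wri'; python3 -m creep '0,0,0.02,0,0,0
0,0,0.05,0,0,0
0,0,0.08,0,0,0
0,0,0.11,0,0,0
0,0,0.122,0,0,0
0,0,0.122,0,0,0
0,0,0.122,0,0,0'|egrep 'tcp|wri'
python3 - <<'E'
from h import *
from workcell import viewer
go(.583-.08*np.cos(-.195),.3563-.08*np.sin(-.195),.1624,2.9465)
go(.583,.3563,.1624,2.9465)
p=viewer.read_camera("side");a=p["image"][150:270,230:390,::-1];cv2.imwrite("pics/f.png",cv2.resize(a,None,fx=4,fy=4,interpolation=2))
E
```

```text
tcp_pos: [0.5051, 0.3702, 0.2842]
wrist_force: [-1.2, -0.2, -0.9]
tcp_pos: [0.5056, 0.3719, 0.1638]
wrist_force: [-0.3, -0.5, -1.2]
d [ 0.001  -0.0003  0.0014] r [ 0.001  0.002 -0.003]
d [-0.079  -0.0001  0.0015] r [ 0.001  0.002 -0.003]
```

View pics/f.png

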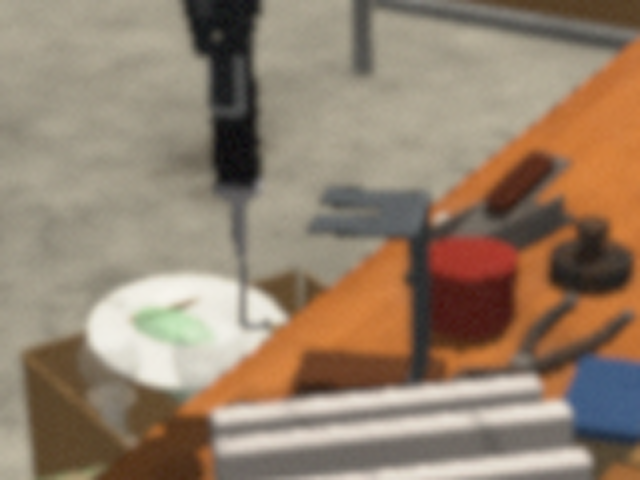

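Picture f shows the hook upright in front of the slot, with the collar at about crop (238, 188), level with the shelf. Sliding it in.

```bash
python3 -m creep '-0.01,0,0,0,0,0
-0.025,0,0,0,0,0
-0.04,0,0,0,0,0
-0.05,0,0,0,0,0'|egrep 'tcp|wri'; python3 -m creep '-0.01,0,0,0,0,0
-0.02,0,0,0,0,0
-0.029,0,0,0,0,0
-0.029,0,0,0,0,0
-0.029,0,0,0,0,0'|egrep 'tcp|wri';  python3 -m creep '0,0,0.002,0,0,0
0,0,0.004,0,0,0
0,0,0.006,0,0,0
0,0,0.006,0,0,0'|egrep 'tcp|wri'; python3 -m creep '0,0,0.001,0,0,0
0,0,0.001,0,0,0'|egrep 'tcp|wri'
```

```text
tcp_pos: [0.5551, 0.3616, 0.1619]
wrist_force: [0.4, -0.5, -0.8]
tcp_pos: [0.5818, 0.3564, 0.1621]
wrist_force: [-0.9, 0.4, -0.7]
tcp_pos: [0.582, 0.3565, 0.1564]
wrist_force: [-0.0, -0.4, 1.6]
tcp_pos: [0.5821, 0.3566, 0.1564]
wrist_force: [-1.7, 0.1, 4.8]
```

```bash
python3 -m creep '0,0,-0.001,0,0,0
0,0,-0.001,0,0,0
0,0,-0.001,0,0,0
0,0,-0.001,0,0,0
0,0,-0.001,0,0,0
0,0,-0.001,0,0,0' 0.085; python3 -m creep '0,0,-0.01,0,0,0
0,0,-0.04,0,0,0
0,0,-0.08,0,0,0
0,0,-0.11,0,0,0
0,0,-0.12,0,0,0
0,0,-0.12,0,0,0
0,0,-0.12,0,0,0'|egrep 'clo|tcp|wri'
python3 - <<'E'
from h import *
from workcell import viewer
o=[]
p=viewer.read_camera("side");o.append(cv2.resize(p["image"][150:270,260:380,::-1],(400,400),interpolation=2))
p=viewer.read_camera("top");o.append(cv2.resize(p["image"][225:325,385:485,::-1],(400,400),interpolation=2))
cv2.imwrite("pics/g.png",np.hstack(o))
E
```

```text
clock: 34.35
tcp_pos: [0.5821, 0.3564, 0.1561]
orientation: [-0.0, 0.098, 0.995, -0.0]
wrist_force: [0.5, 1.4, 0.1]
finger_gap: 0.085
grip_force: 0.0
clock: 35.22
tcp_pos: [0.5816, 0.3562, 0.2745]
wrist_force: [-0.8, 0.6, -0.2]
```

View pics/g.png

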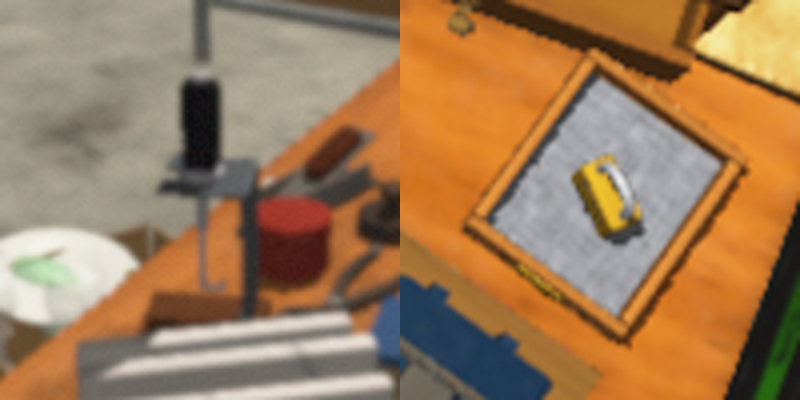

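Picture g shows the hook hanging upright in its stand and the lock near the middle of the tray.

```bash
python3 -c "
from workcell import env
print(env.hand_in())"
```

```text
the job is handed in; nothing more can be done
None
```

The padlock is in the lot tray and the hook is back in its stand; I handed the job in at about 35 s of the 72 s limit with no excessive force seen, but the judge's result was not shown.

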